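# Stand the gel cassettes in the leaning casting rack

## Task

Stand the two empty glass gel cassettes that lie on the bench in the casting rack, each in a free slot of its own, notched end up and fully home on the slot floor, so that they lean back ready for the gel to be poured. They are glass: keep hold of each until it is home in its slot, and do not drop or force them. Leave the cassette that already stands in the rear slot and the other things on the bench where they are.

Things in the scene. Friction and masses are not known exactly. Their poses are not given: they have to be found in the camera images.
- rack: White plastic casting rack fixed to the bench, base 190 x 100 mm. Origin: centre of its underside; x points roughly away from the robot. Five fins (along y, 13 mm thick, round tops 64 mm above the bench) lean 25 degrees from vertical towards +x and make four slots leaning alike, pitch 30 mm, 14 mm wide square to the fins, 60 mm deep along the lean, 74 mm long between side rails 32 mm high
- slot_1 (a point): Middle of the floor of the front slot (nearest the robot), on the base's upper face, 10 mm above the bench; free at the start. Its axes are the rack's.
- slot_2 (a point): Middle of the floor of the second slot, on the base's upper face, 10 mm above the bench; free at the start. Its axes are the rack's.
- slot_3 (a point): Middle of the floor of the third slot, on the base's upper face, 10 mm above the bench; free at the start. Its axes are the rack's.
- cassette_1: Empty gel cassette lying flat on the bench left of the rack, notched face up, 120 x 66 x 10 mm, 0.16 kg: two pale green glass sheets on grey spacers, the front sheet with a 42 x 18 mm notch in one short end. Origin: middle of the plain back face (underneath when flat), halfway along. x runs along the length to the notched end, y across the width, z out of the notched face.
- cassette_2: A second, identical gel cassette lying flat on the bench to the right of the rack; same frame.
- cassette_1_foot (a point): Middle of the plain short end face of cassette_1, 60 mm from its middle and 5 mm above the plain face; when the cassette is home it lies about 2 mm above the slot floor. Axes as the cassette's.
- cassette_2_foot (a point): Middle of the plain short end face of cassette_2, 60 mm from its middle and 5 mm above the plain face; when the cassette is home it lies about 2 mm above the slot floor. Axes as the cassette's.
- cassette_3: An identical gel cassette that already stands in the rearmost (fourth) slot, notched end up; same frame. To be left alone.
- timer: Bystander: small square grey-white bench timer, 62 x 62 x 15 mm; origin at the centre of its underside.
- tape: Bystander: roll of masking tape lying flat, 104 across, 25 high mm; origin at the centre of its underside.
- dish: Bystander: closed petri dish, 90 across, 16 high mm; origin at the centre of its underside.
- bottle: Bystander: brown reagent bottle with a black cap, 54 across, 93 high mm; origin at the centre of its underside.
- bulb: Bystander: red rubber pipette bulb lying on the bench, about 70 x 45 x 47 mm; origin at the centre of its underside.
Things that resemble listed ones, but are neither listed nor needed, are in the scene too. Leave any blue look-alike of the cassette_1 alone.

How it is judged (in metres and radians):
On the way, in this order (a step that is already met when the one before it is completed fails the run):
1. one cassette is home on its slot floor (within 10 mm) while the fingers still have it ((((distance between cassette_1_foot and slot_1 below 0.01 m or distance between cassette_1_foot and slot_2 below 0.01 m or distance between cassette_1_foot and slot_3 below 0.01 m) and contact force between the fingers and cassette_1 above 1 N) or ((distance between cassette_2_foot and slot_1 below 0.01 m or distance between cassette_2_foot and slot_2 below 0.01 m or distance between cassette_2_foot and slot_3 below 0.01 m) and contact force between the fingers and cassette_2 above 1 N))), for 0.1 s.
2. both are home, and the fingers still have the one that came second ((distance between cassette_1_foot and slot_1 below 0.01 m or distance between cassette_1_foot and slot_2 below 0.01 m or distance between cassette_1_foot and slot_3 below 0.01 m) and (distance between cassette_2_foot and slot_1 below 0.01 m or distance between cassette_2_foot and slot_2 below 0.01 m or distance between cassette_2_foot and slot_3 below 0.01 m) and (contact force between the fingers and cassette_1 above 1 N or contact force between the fingers and cassette_2 above 1 N)), for 0.1 s.
At the end, for the whole second after the job is handed in: Both cassettes stand at rest, released, in free slots (1 to 3): the middle of the plain end face within 10 mm of the middle of a slot floor, notched end up with the length leaning 15 to 37 degrees from vertical, width along the slot within 0.15 rad ((distance between cassette_1_foot and slot_1 below 0.01 m or distance between cassette_1_foot and slot_2 below 0.01 m or distance between cassette_1_foot and slot_3 below 0.01 m) and angle between cassette_1's own x axis and vertical between 0.26 and 0.65 rad and angle between the y axis of each of cassette_1, cassette_2 and the y axis of rack, either way round below 0.15 rad and linear speed of each of cassette_1, cassette_2 below 0.02 m/s and (distance between cassette_2_foot and slot_1 below 0.01 m or distance between cassette_2_foot and slot_2 below 0.01 m or distance between cassette_2_foot and slot_3 below 0.01 m) and angle between cassette_2's own x axis and vertical between 0.26 and 0.65 rad); the robot touches nothing.
It fails at once if the gel cassette already in the rack is shifted by more than 15 mm (distance of cassette_3 from where it was at the start of the episode above 0.015 m).
It fails at once if a bystander (timer, tape roll, petri dish, bottle or bulb) is shifted by more than 40 mm (distance of any of timer, tape, dish, bottle, bulb from where it was at the start of the episode above 0.04 m).
It fails at once if a gel cassette is forced against the rack (more than 45 N) (contact force between any of cassette_1, cassette_2 and rack above 45 N).
It also fails if it takes over 58 s, if anything falls off the work surface, if the arm or the gripper's body presses on something with over 40 N, if the wrist force passes 120 N, or if a joint passes its speed limit or range.

## Robot

A 7-joint arm with a two-finger parallel gripper is mounted at the origin on a cart in front of the work surface, level with it; the furniture and walls round the work are solid. World frame = base frame: x ahead of the robot, y to its left, z up, the work surface at z = 0. Lengths are in m, angles in degrees, forces in N, time in s.
With the tool pointing down it reaches from about 0.425 to 0.875 m from the base axis. Payload 4.7 kg.
Tool frame: the origin (TCP) lies at the very end of the fingers, on their centre line; the grasp point (between the pads) lies 19 mm behind it; z points along the fingers, y is the line along which they close (so a half turn about z gives the same grasp; the last joint's range is limited). The gripper opens to 87 mm and grips with 3 to 60 N. Pads are 19 mm wide; open, the fingers measure 117 mm over their backs; the gripper's body (75 mm by 190 mm) begins 51 mm behind the grasp point.
Start: joints at [-69.895, 18.392, -4.016, 83.108, 1.295, 78.541, -3.26], TCP at [0.215, 0.613, 0.223] pointing down, gripper open.
Joint ranges: [-163.93, 163.93], [-17.29, 119.83], [-79.2, 71.16], [3.27, 140.29], [-89.18, 269.18], [5.43, 117.66], [-154.24, 154.24]. Speed limits (degrees/s): [147.25, 147.25, 180, 180, 180, 180, 180].

## Interface

Orientations are given as [roll, pitch, yaw] about the fixed x, y, z axes, in that order (R = Rz(yaw) Ry(pitch) Rx(roll)).
In Python, from cell import get_obs, cams, ticket, finder gives the robot as it stands.
- The arm moves only by the shell command python3 -m creep 'ROWS' [FORCE]. ROWS is text: rows parted by semicolons, each of 5 numbers parted by spaces: the shift along the world's x, y, z in m, then the turn about the world's z in degrees, then the finger opening in m, from 0 to 0.087. A call has 1 to 8 rows; each row shifts and turns the commanded pose from where the row before left it; what a row does not reach is not made up. A row lasts 1/8 s, in which the tool goes at most 62.5 mm and 10.7 degrees, less where a joint would pass 70% of its speed; a pose out of reach is approached as far as the arm can. A call with a gripper value outside its range is refused whole. The fingers move at their own pace and stop on an object; FORCE is the grip in N (left out, the last holds). Time passes only in rows, so rows that do not move let the fingers close. It gives the time, the measured TCP pose, the force, the opening and the grip force at its end, in the units of the state.
- get_obs(): the state, without advancing time (a new reading comes with each control period).
- cams.read_camera(name): name is "scene" or "top"; returns the picture (480x640x3 uint8, red, green, blue); there is no depth.
- cams.calibration(name): a dict with "fx", "fy", "cx", "cy" (pixels), "extrinsics" (4x4, takes a point from world to camera coordinates). Camera axes: x right, y down, z forward; pixel columns grow to the right and rows downward; lengths in m; the calibration is good to about 2 mm. A picture is of the moment at which its call begins. calibration takes no time and is no camera call.
- ticket.sign_off(): hands the job in; it is judged then, once.
Trained networks look in the newest picture that a camera, given by its name, has taken for a name from the list of things; names that differ only in an ending like _2 or _b are one class to them, and where a whole thing is asked for, a point or a joint stands for the part that bears it (a point fixed in the world has none). Each returns a list of dicts, best first, with "p" (0 to 1); they miss things now and then, are a little off and sometimes report something else, mostly with a low value. They report only what shows in the picture. A call takes as long as a camera call. They do not tell look-alikes from the thing itself.
- finder.masks_of(name, camera): "mask" (480x640 bool, what is visible of it) and "xy" ([column, row] in pixels, amid what is visible of it).
- finder.tip_of(name, camera): "xy" ([column, row] in pixels: a listed point, or the origin of a listed thing).
The state is a dict: "time_s": time; "qpos": joint angles; "joint_velocities": joint speeds; "effort": joint torques, N m; "tool_pos": TCP position; "tool_rot": TCP orientation; "force": force on the tool from outside, world axes, zero at the start; "wrist_torque": the same for the moment, N m; "grip_width": finger opening in m; "grasp_force": force on a finger pad.
Only numpy, scipy, OpenCV 4.12 (cv2) and the standard library are available. Lean on these libraries where they do the work, as an engineer would, in place of code of your own. Each camera call takes 0.05 s, during which the arm holds its last target. There are 200 camera calls.

## Working session

There is one attempt and no reset: what is moved stays moved. The work goes in short steps, Python scripts to look and compute and a shell command to move; the robot and the scene stay as the last step left them, time stands still between calls to the robot, and variables do not carry over. Pictures are saved under pics/ and viewed, at most 10 in all, crops included, and the job is handed in when it is done.

```bash
mkdir -p pics; ls
cat > h.py <<'E'
import numpy as np, cv2
from cell import get_obs, cams, ticket, finder
def ray(cam,uv):
    c=cams.calibration(cam);E=np.array(c["extrinsics"]);R,t=E[:3,:3],E[:3,3]
    d=R.T@np.array([(uv[0]-c["cx"])/c["fx"],(uv[1]-c["cy"])/c["fy"],1]);return -R.T@t,d
def at(cam,uv,z):
    o,d=ray(cam,uv);return o+d*(z-o[2])/d[2]
def proj(cam,p):
    c=cams.calibration(cam);E=np.array(c["extrinsics"]);q=E[:3,:3]@np.array(p)+E[:3,3]
    return np.array([c["fx"]*q[0]/q[2]+c["cx"],c["fy"]*q[1]/q[2]+c["cy"]])
def tri(a,b):
    (o1,d1),(o2,d2)=ray("scene",a),ray("top",b);A=np.c_[d1,-d2];s=np.linalg.lstsq(A,o2-o1,rcond=None)[0]
    p,q=o1+s[0]*d1,o2+s[1]*d2;return (p+q)/2,np.linalg.norm(p-q)
def snap(cam,fn,box=None,k=1):
    im=cams.read_camera(cam)[:,:,::-1]
    if box: im=im[box[1]:box[3],box[0]:box[2]]
    cv2.imwrite(fn,cv2.resize(im,None,fx=k,fy=k,interpolation=cv2.INTER_CUBIC))
E
python3 - <<'E'
from h import *
np.set_printoptions(precision=4,suppress=True)
for c in("scene","top"):
    snap(c,f"pics/{c}0.png"); print(c,ray(c,(320,240)))
    for n in("cassette_1","cassette_1_foot","rack","slot_1"):
        for d in finder.tip_of(n,c): print(c,n,round(d["p"],2),np.round(d["xy"],1),at(c,d["xy"],{"rack":0,"slot_1":.01,"cassette_1":0}.get(n,.005))[:2])
print(get_obs())
E
```

```text
pics
scene (array([ 0.1761, -0.6456,  0.5924]), array([ 0.398 ,  0.7127, -0.578 ]))
scene cassette_1 0.66 [346.4 387.3] [ 0.4317 -0.2841]
scene cassette_1 0.62 [349.9 229.8] [0.6666 0.0896]
scene cassette_1 0.55 [225.5 219.3] [0.4207 0.2642]
scene cassette_1 0.55 [173.4 224.3] [0.3033 0.2985]
scene cassette_1_foot 0.76 [217.6 205. ] [0.4225 0.3291]
scene cassette_1_foot 0.62 [147.6 234.6] [0.2398 0.2742]
scene rack 0.76 [317.2 258.2] [0.5464 0.0278]
scene slot_1 0.94 [303.2 256.8] [0.5158 0.0342]
scene slot_1 0.88 [292.7 259.7] [0.4916 0.0352]
scene slot_1 0.61 [321.4 249.6] [0.5627 0.0393]
top (array([0.2462, 0.0053, 1.5061]), array([ 0.1877,  0.0143, -0.9822]))
top cassette_1 0.97 [326.8 198.7] [0.6428 0.0105]
top cassette_1 0.82 [211.3 330.7] [0.3026 0.2961]
top cassette_1 0.76 [442.6 279.4] [ 0.4348 -0.282 ]
top cassette_1 0.67 [218.9 277.3] [0.4366 0.2822]
top cassette_1_foot 0.81 [196.5 278.6] [0.4323 0.3378]
top cassette_1_foot 0.56 [219.9 354.5] [0.2445 0.2715]
top rack 0.97 [318.6 230.5] [0.5588 0.031 ]
top slot_1 0.93 [311.8 254.7] [0.4943 0.0474]
top slot_1 0.71 [317.3 241.9] [0.5272 0.0338]
top slot_1 0.59 [315.9 230.5] [0.5567 0.0377]
{'time_s': 0.5, 'qpos': array([-69.8943,  18.3927,  -4.0141,  83.1115,   1.295 ,  78.5431,
        -3.2601]), 'joint_velocities': array([-0.0169, -0.0752, -0.1521, -0.0655,  0.0367, -0.038 , -0.061 ]), 'effort': array([ -0.0004, -49.0611,  -0.4028, -31.2462,  -0.0638,   0.0348,
         0.    ]), 'tool_pos': array([0.2149, 0.6134, 0.2225]), 'tool_rot': array([-179.9978,    0.0037,  160.7012]), 'force': array([-0.2035, -0.0195, -0.2011]), 'wrist_torque': array([-0.0007, -0.0255, -0.0122]), 'grasp_force': 0.0, 'grip_width': 0.08677737145564372}
```

```bash
python3 -m creep --help 2>&1 | head -5
```

```text
schema error: expected rows of numbers
```

View pics/scene0.png

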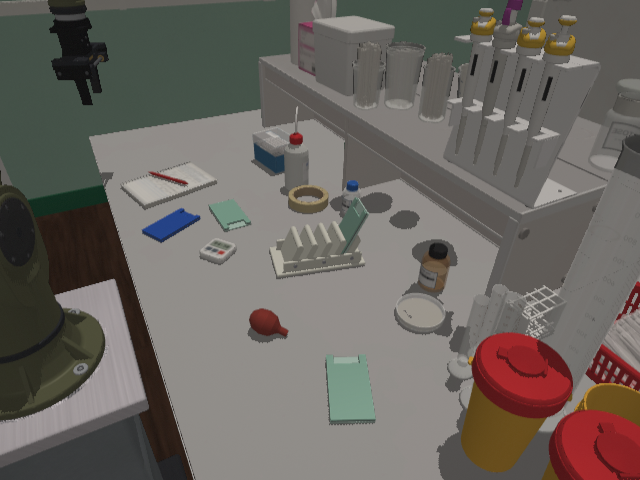

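View pics/top0.png

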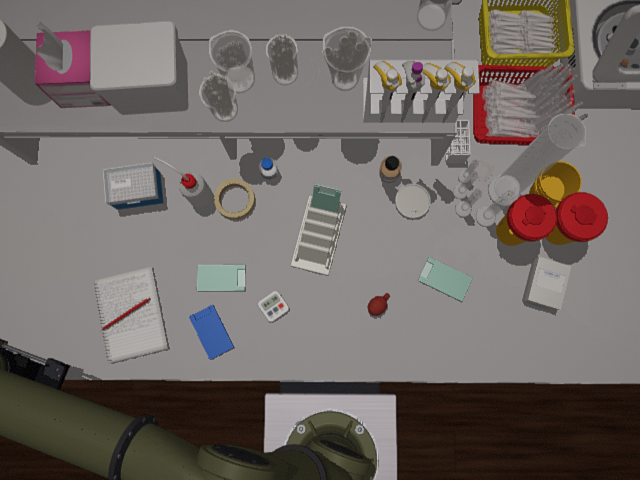

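The scene picture shows cassette_1 (229,215), cassette_2 (349,387) and the rack (317,250). The top picture shows pale green cassettes at (220,278) and (445,279), and the rack at (320,232).
Things that could be taken for a cassette, by top pixel:
- Green at (220,278), left of the rack: cassette_1.
- Green at (445,279), right of the rack: cassette_2.
- Blue look-alike at (211,331): leave alone.
- Standing one at (327,199): cassette_3, leave alone.

I choose the two lying green ones.

Run:
```python
from h import *
np.set_printoptions(precision=4,suppress=True)
t=cams.read_camera("top")[:,:,::-1]; 
for d in finder.masks_of("cassette_1","top")+finder.masks_of("rack","top"):
    m=d["mask"].astype(np.uint8); p=np.argwhere(m)[:,::-1].astype(np.float32)
    w=np.array([at("top",x,.01)[:2] for x in p],np.float32)
    r=cv2.minAreaRect(w*1000); print(round(d["p"],2),d["xy"],"rect",np.round(r[0],1),np.round(r[1],1),round(r[2],1),"mean",w.mean(0))
s=cams.read_camera("scene")[:,:,::-1]
for d in finder.masks_of("cassette_1","scene")+finder.masks_of("rack","scene"):
    m=d["mask"].astype(np.uint8); p=np.argwhere(m)[:,::-1].astype(np.float32)
    w=np.array([at("scene",x,.01)[:2] for x in p],np.float32)
    r=cv2.minAreaRect(w*1000); print("S",round(d["p"],2),d["xy"],"rect",np.round(r[0],1),np.round(r[1],1),round(r[2],1),"mean",w.mean(0))
c=lambda im,x0,y0,x1,y1,k:cv2.resize(im[y0:y1,x0:x1],None,fx=k,fy=k,interpolation=cv2.INTER_CUBIC)
M=np.zeros((530,800,3),np.uint8)
def put(i,x,y): M[y:y+i.shape[0],x:x+i.shape[1]]=i
put(c(t,285,178,360,283,5),0,0); put(c(s,265,195,370,285,4),378,0)
put(c(t,190,255,255,300,3),378,363); put(c(t,412,250,480,305,3),590,363)
cv2.imwrite("pics/m1.png",M)
```

```text
0.8 [218.3, 277.4] rect [435.  278.4] [ 63.3 123.9] 0.4 mean [0.4346 0.2772]
0.69 [444.0, 282.2] rect [ 434.9 -285.7] [120.5  67. ] 63.9 mean [ 0.4347 -0.2859]Traceback (most recent call last):
  File "<stdin>", line 6, in <module>
  File "h.py", line 7, in at
    o,d=ray(cam,uv);return o+d*(z-o[2])/d[2]
        ~~~^^^^^^^^
  File "h.py", line 4, in ray
    c=cams.calibration(cam);E=np.array(c["extrinsics"]);R,t=E[:3,:3],E[:3,3]
ValueError: time passes only in moves, steps and waits
```

```bash
sed -i 's/^def ray/import functools\nK=functools.lru_cache(None)(lambda c: cams.calibration(c))\ndef ray/; s/c=cams.calibration(cam)/c=K(cam)/' h.py
python3 - <<'E'
from h import *
np.set_printoptions(precision=4,suppress=True)
pic={}
for cam in("top","scene"):
    pic[cam]=cams.read_camera(cam)[:,:,::-1]
    for n in("cassette_1","rack"):
        for d in finder.masks_of(n,cam):
            p=np.argwhere(d["mask"])[:,::-1].astype(np.float32)
            if len(p)<5: continue
            w=np.array([at(cam,x,.01)[:2] for x in p],np.float32)
            r=cv2.minAreaRect(w*1000); print(cam,n,round(d["p"],2),d["xy"],"rect",np.round(r[0],1),np.round(r[1],1),round(r[2],1),"mean",w.mean(0))
t,s=pic["top"],pic["scene"]
c=lambda im,x0,y0,x1,y1,k:cv2.resize(im[y0:y1,x0:x1],None,fx=k,fy=k,interpolation=cv2.INTER_CUBIC)
M=np.zeros((530,800,3),np.uint8)
def put(i,x,y): M[y:y+i.shape[0],x:x+i.shape[1]]=i
put(c(t,285,178,360,283,5),0,0); put(c(s,265,195,370,285,4),378,0)
put(c(t,190,255,255,300,3),378,363); put(c(t,412,250,480,305,3),590,363)
cv2.imwrite("pics/m1.png",M)
E
```

```text
top cassette_1 0.95 [445.0, 279.7] rect [ 435.8 -286.4] [120.   69.6] 64.2 mean [ 0.4344 -0.2867]
top cassette_1 0.93 [326.1, 201.0] rect [642.   13.6] [71.7 66. ] 79.1 mean [0.6423 0.013 ]
top cassette_1 0.75 [213.6, 331.5] rect [299.9 295.1] [116.8  66.9] 27.1 mean [0.2997 0.295 ]
top cassette_1 0.74 [221.7, 277.8] rect [436.3 278.3] [ 65.8 118.7] 0.4 mean [0.4346 0.2781]
top rack 0.74 [319.6, 236.6] rect [546.9  32.1] [101.4 191. ] 76.2 mean [0.5359 0.0338]
top rack 0.27 [324.4, 200.3] rect [642.8  14.1] [71.9 65.9] 78.7 mean [0.6424 0.0136]
scene cassette_1 0.93 [355.2, 222.4] rect [678.7 103.3] [242.6  53.8] 42.9 mean [0.685  0.1083]
scene cassette_1 0.73 [228.1, 215.4] rect [431.9 269.9] [ 67.9 132.6] 0.0 mean [0.432  0.2676]
scene cassette_1 0.72 [171.8, 221.7] rect [298.3 289.9] [125.1  78.1] 28.0 mean [0.296  0.2872]
scene rack 0.83 [314.4, 249.6] rect [559.1  59.1] [175.3 206. ] 76.0 mean [0.5478 0.0441]
```

View pics/m1.png

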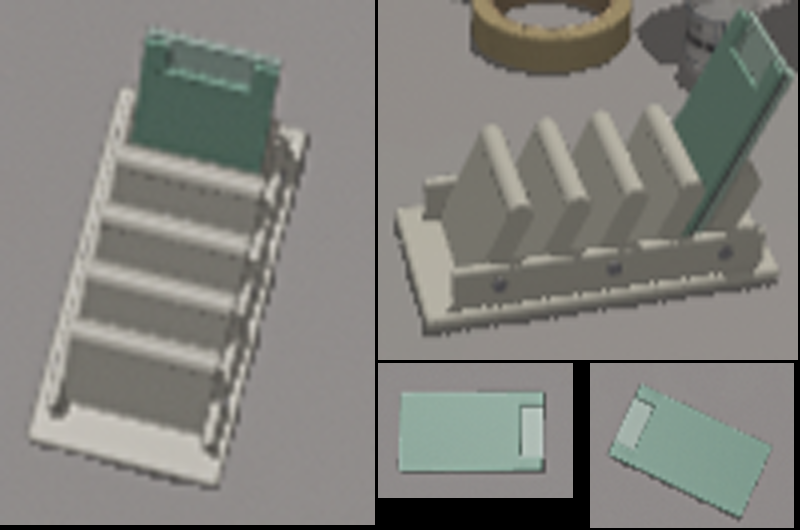

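The crop confirms both choices: the two green cassettes lie notch inward, one notch to the right and one to the upper left. It also shows fin tops at about (314,246), (317,235), (320,224) and (323,212) in the top view, with slot 4 occupied.

```bash
python3 - <<'E'
from h import *
np.set_printoptions(precision=4,suppress=True)
th=np.radians(-13.8);R=np.array([[np.cos(th),np.sin(th)],[-np.sin(th),np.cos(th)]])
o=np.array([.5469,.0321])
for p in [(314,246),(317,235),(320,223.6),(323,212)]: 
    w=at("top",p,.0635);print("fintop",w[:2],"rack frame",R@(w[:2]-o))
for cam in("top","scene"):
    cams.read_camera(cam)
    for d in finder.tip_of("slot_1",cam)+finder.tip_of("slot_2",cam)+finder.tip_of("rack",cam):
        w=at(cam,d["xy"],.01)[:2];print(cam,round(d["p"],2),w,"rack frame",R@(w-o))
E
python3 -m creep '0.028 -0.047 0 -8.8 0.087; 0.028 -0.047 0 -8.8 0.087; 0.028 -0.047 0 -8.8 0.087; 0.028 -0.047 0 -8.8 0.087; 0.028 -0.047 0 -8.8 0.087; 0.028 -0.047 0 -8.8 0.087; 0.028 -0.048 0 -8.8 0.087; 0.025 -0.048 0 -8.7 0.087' 4
```

```text
fintop [0.5069 0.0408] rack frame [-0.0409 -0.0011]
fintop [0.5344 0.0337] rack frame [-0.0126 -0.0014]
fintop [0.563  0.0266] rack frame [ 0.0169 -0.0015]
fintop [0.5923 0.0194] rack frame [ 0.0471 -0.0015]
top 0.76 [0.4935 0.0464] rack frame [-0.0553  0.0012]
top 0.64 [0.5275 0.0366] rack frame [-0.02   -0.0002]
top 0.61 [0.5515 0.0333] rack frame [0.0042 0.0023]
top 0.76 [0.4935 0.0464] rack frame [-0.0553  0.0012]
top 0.64 [0.5275 0.0366] rack frame [-0.02   -0.0002]
top 0.61 [0.5515 0.0333] rack frame [0.0042 0.0023]
top 0.81 [0.5461 0.0317] rack frame [-0.0007 -0.0006]
top 0.31 [ 0.4288 -0.2775] rack frame [-0.0408 -0.3288]
scene 0.66 [0.4973 0.0447] rack frame [-0.0511  0.0004]
scene 0.63 [0.5558 0.0266] rack frame [ 0.0099 -0.0032]
scene 0.56 [0.5191 0.0396] rack frame [-0.0288  0.0007]
scene 0.66 [0.4973 0.0447] rack frame [-0.0511  0.0004]
scene 0.63 [0.5558 0.0266] rack frame [ 0.0099 -0.0032]
scene 0.56 [0.5191 0.0396] rack frame [-0.0288  0.0007]
scene 0.93 [0.5416 0.0126] rack frame [-0.0004 -0.0202]
scene 0.56 [0.6296 0.2405] rack frame [0.0306 0.2221]
time_s: 2.35
tool_pos: [0.4367, 0.2338, 0.2229]
tool_rot: [179.9, -0.0, 90.1]
force: [0.6, 0.2, 0.3]
grip_width: 0.0874
grasp_force: 0.0
```

```bash
python3 -m creep '0 0.001 -0.055 0 0.087; 0 0.001 -0.055 0 0.087; -0.001 0 -0.055 0 0.087; 0 0 -0.035 0 0.087; 0 0 -0.015 0 0.087; 0 0 0 0 0.087'
python3 - <<'E'
from h import *
snap("top","pics/t2.png",(150,220,310,340),5)
E
```

```text
time_s: 3.1
tool_pos: [0.4347, 0.2374, 0.0074]
tool_rot: [-180.0, 0.0, 90.4]
force: [-0.4, -0.5, -0.1]
grip_width: 0.0872
grasp_force: 0.0
```

View pics/t2.png

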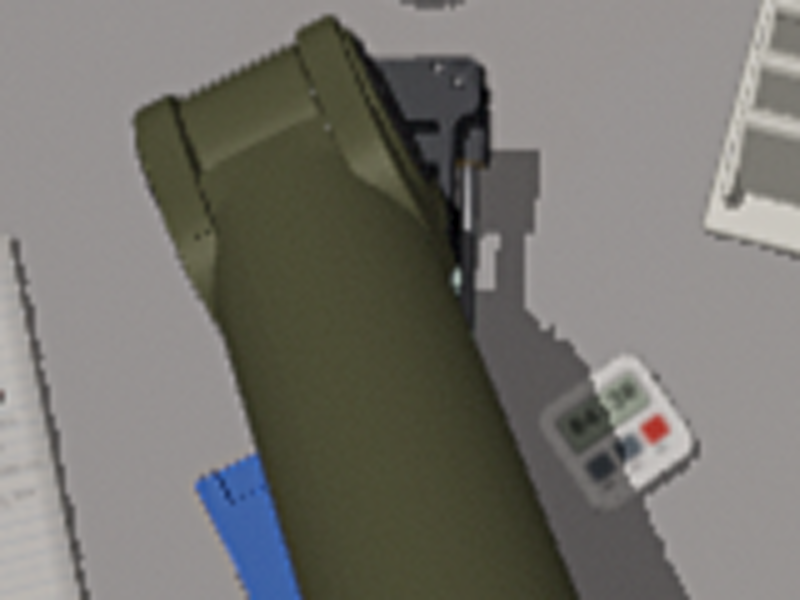

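The arm hides the grasp from above. There is no contact force, so I go down to 2 mm and close gently.

```bash
python3 -m creep '0 0 -0.005 0 0.087; 0 0 0 0 0.06; 0 0 0 0 0.06; 0 0 0 0 0.06; 0 0 0 0 0.06' 4
```

```text
time_s: 3.78
tool_pos: [0.4349, 0.2376, 0.0029]
tool_rot: [180.0, -0.0, 90.4]
force: [-0.2, 0.5, 3.5]
grip_width: 0.066
grasp_force: 4.0
```

```bash
python3 -m creep '0 0.001 0.013 0 0.06; 0 0.004 0.013 0 0.06; 0 0.005 0.012 0 0.06; 0 0.006 0.012 0 0.06; 0 0 0 0 0.06'
python3 - <<'E'
from h import *
snap("scene","pics/s3.png",(120,130,280,250),5)
E
```

```text
time_s: 4.4
tool_pos: [0.4357, 0.2549, 0.054]
tool_rot: [179.9, -0.1, 90.5]
force: [0.6, -0.1, -0.5]
grip_width: 0.066
grasp_force: 4.0
```

View pics/s3.png

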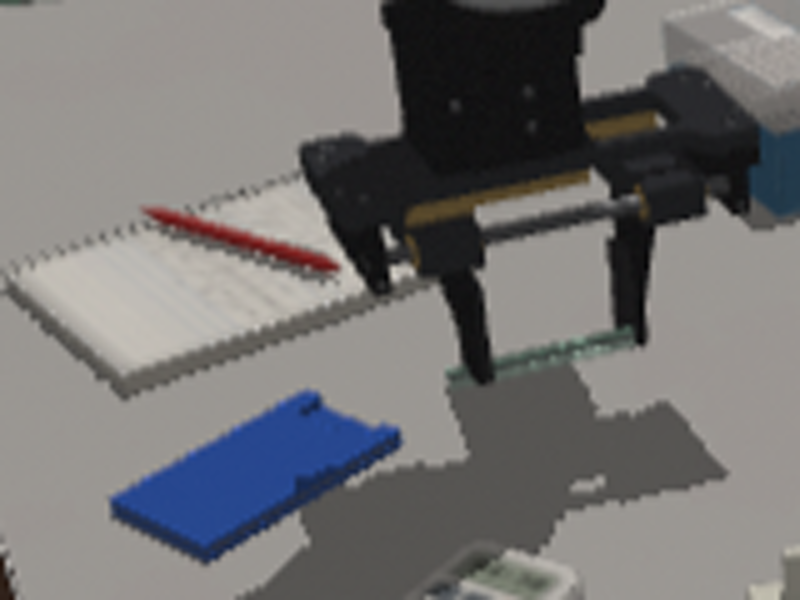

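The picture shows the cassette edge-on to the camera, so it is pivoting about its foot (about 30°). I continue the arc to 65°, then tighten and lift.

```bash
python3 -m creep '0 0.008 0.0105 0 0.06; 0 0.009 0.009 0 0.06; 0 0.007 0.006 0 0.06; 0 0.007 0.005 0 0.06; 0 0.007 0.004 0 0.06; 0 0.007 0.003 0 0.06; 0 0 0 0 0.06; 0 0 0 0 0.06'; python3 -m creep '0 0 0 0 0.06; 0 0 0 0 0.06; 0 0 0.03 0 0.06; 0 0 0.04 0 0.06; 0 0 0.02 0 0.06; 0 0 0 0 0.06' 15
python3 - <<'E'
from h import *
snap("scene","pics/s4.png",(130,60,290,200),4)
E
```

```text
time_s: 5.45
tool_pos: [0.4349, 0.2982, 0.0901]
tool_rot: [180.0, 0.0, 90.4]
force: [-0.6, -0.9, 1.2]
grip_width: 0.0658
grasp_force: 4.0
time_s: 6.2
tool_pos: [0.4356, 0.2993, 0.1811]
tool_rot: [179.9, -0.1, 90.4]
force: [0.4, -0.2, -1.3]
grip_width: 0.0657
grasp_force: 15.0
```

View pics/s4.png

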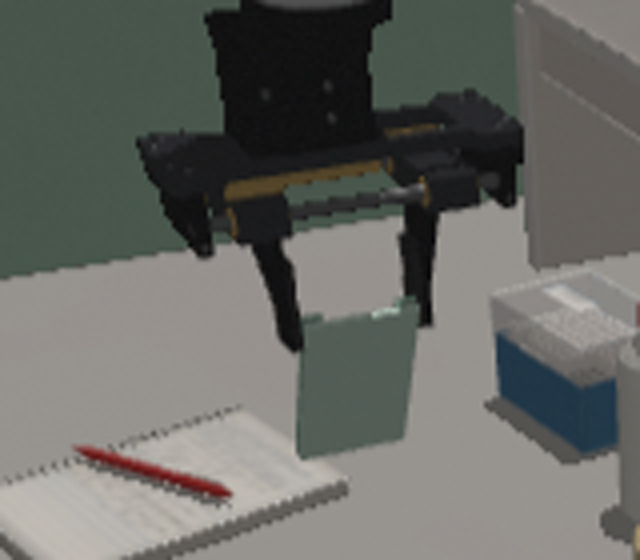

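```bash
python3 -m creep '0.01 -0.02 0.02 9.5 0.06; 0.021 -0.035 0.02 9.5 0.06; 0.023 -0.038 0 9.5 0.06; 0.023 -0.038 0 9.5 0.06; 0.023 -0.038 0 9.5 0.06; 0.023 -0.038 0 9.5 0.06; 0.023 -0.038 0 9.5 0.06; 0.022 -0.037 0 9.3 0.06'; python3 -m creep '0 0 0 0 0.06; 0 0 0 0 0.06'
python3 - <<'E'
from h import *
np.set_printoptions(precision=4,suppress=True)
snap("scene","pics/s5.png",(280,80,420,280),3)
for n in("cassette_1_foot","cassette_1"):
  for cam in("scene","top"):
    cams.read_camera(cam)
    for d in finder.tip_of(n,cam): print(n,cam,round(d["p"],2),np.round(d["xy"],1))
o=get_obs();print(o["tool_pos"],o["tool_rot"],o["qpos"],o["time_s"])
E
```

```text
time_s: 7.25
tool_pos: [0.6026, 0.0153, 0.2177]
tool_rot: [-179.9, -0.2, 166.5]
force: [0.1, 0.2, -1.0]
grip_width: 0.0659
grasp_force: 15.0
time_s: 7.5
tool_pos: [0.6019, 0.0171, 0.2182]
tool_rot: [-180.0, -0.2, 166.2]
force: [0.6, 0.2, -1.3]
grip_width: 0.0658
grasp_force: 15.0
cassette_1_foot scene 0.88 [323.6 206.9]
cassette_1_foot scene 0.69 [151.4 235.6]
cassette_1_foot scene 0.45 [307.6 200.9]
cassette_1_foot top 0.97 [223.4 354.1]
cassette_1_foot top 0.52 [378.7 302.2]
cassette_1 scene 0.72 [352.9 232.8]
cassette_1 scene 0.68 [172.5 225.5]
cassette_1 scene 0.62 [347.6 387.7]
cassette_1 scene 0.57 [339.3 181.9]
cassette_1 top 0.9 [213.2 333.2]
cassette_1 top 0.7 [445.2 279.9]
[0.6028 0.017  0.2202] [179.9779   0.0139 166.2391] [-27.2884  13.3327  27.3924  91.3619  -6.2745  76.8129  77.1436] 7.95
```

View pics/s5.png

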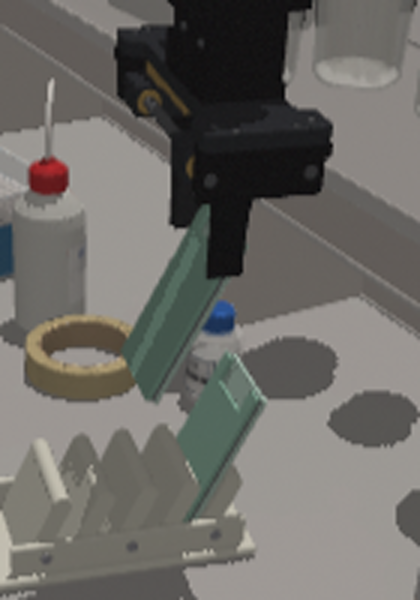

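```bash
cat >> h.py <<'E'
TH=np.radians(-13.8);UX=np.array([np.cos(TH),np.sin(TH),0]);UY=np.array([-np.sin(TH),np.cos(TH),0]);O=np.array([.5469,.0321,0])
def rk(p): d=np.array(p)-O; return np.array([d@UX,d@UY,d[2]])
def wd(x,y,z): return O+x*UX+y*UY+np.array([0,0,z])
E
python3 - <<'E'
from h import *
np.set_printoptions(precision=4,suppress=True)
t=np.array([.6026,.0170,.2195]);g=rk(t)+[0,0,.003];print("tip rack",rk(t))
for deg in(22,25,28):
    a=np.radians(deg);L=np.array([np.sin(a),0,np.cos(a)]);N=np.array([np.cos(a),0,-np.sin(a)])
    f=g-.1*L
    print(deg,"foot rack",f,"near back,near front,far back,far front",*[proj("scene",wd(*(f+s*.005*N+[0,y,0])))for y in(-.033,.033) for s in(1,-1)])
# check of rack model: base corner, fin tops near end
print([proj("scene",wd(x,-.05,.0)) for x in(-.095,.095)],[proj("scene",wd(x,-.037,.0575)) for x in(-.0424,-.0124,.0176,.0476)])
E
python3 - <<'E'
from h import *
im=cams.read_camera("scene")[:,:,::-1][150:290,250:400].copy();cv2.imwrite("pics/s6.png",cv2.resize(im,None,fx=4,fy=4,interpolation=cv2.INTER_CUBIC))
E
```

```text
tip rack [ 0.0577 -0.0014  0.2195]
22 foot rack [ 0.0202 -0.0014  0.1298] near back,near front,far back,far front [334.2278 213.6101] [329.7009 212.5292] [325.3835 197.0365] [321.0714 195.9433]
25 foot rack [ 0.0154 -0.0014  0.1319] near back,near front,far back,far front [331.8355 213.0984] [327.3982 211.7881] [323.1052 196.5164] [318.8764 195.2022]
28 foot rack [ 0.0107 -0.0014  0.1342] near back,near front,far back,far front [329.4875 212.4662] [325.151  210.9277] [320.868  195.8801] [316.7332 194.3465]
[array([277.1982, 278.0588]), array([365.7751, 264.9076])] [array([300.9428, 248.1276]), array([315.4663, 246.1468]), array([329.7979, 244.1922]), array([343.9416, 242.2632])]
```

View pics/s6.png

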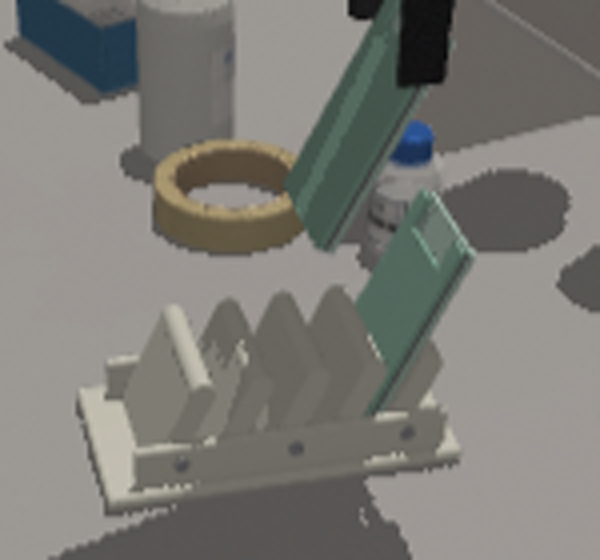

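Rack corners and fins agree with my model to about 1 px. The held foot is about 17 mm in rack x at z 0.131, with a tilt of about 24°. I bring the foot over the slot 2 mouth.

```bash
python3 -m creep '-0.006 0.0015 -0.02 0 0.06; 0 0 -0.02 0 0.06; 0 0 -0.016 0 0.06; 0 0 0 0 0.06; 0 0 0 0 0.06'
python3 - <<'E'
from h import *
np.set_printoptions(precision=4,suppress=True)
t=get_obs()["tool_pos"]; print(rk(t),get_obs()["tool_rot"])
im=cams.read_camera("scene")[:,:,::-1][170:290,260:390].copy();cv2.imwrite("pics/s7.png",cv2.resize(im,None,fx=5,fy=5,interpolation=cv2.INTER_CUBIC))
E
```

```text
time_s: 8.62
tool_pos: [0.5974, 0.0179, 0.1648]
tool_rot: [180.0, 0.1, 166.2]
force: [-0.4, 0.2, -1.1]
grip_width: 0.0658
grasp_force: 15.0
[ 0.0524 -0.0017  0.1648] [179.9803   0.0617 166.1964]
```

View pics/s7.png

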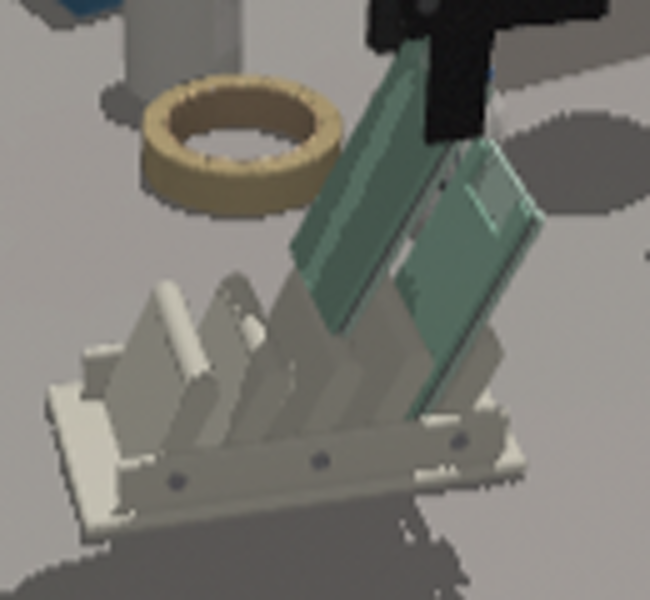

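Run:
```python
from h import *
np.set_printoptions(precision=1,suppress=True)
a=np.radians(24);L=np.array([np.sin(a),0,np.cos(a)]);N=np.array([np.cos(a),0,-np.sin(a)])
for x in(.008,.0108,.014):
  f=np.array([x,-.0017,.076]);print(x,[proj("scene",wd(*(f+s*.005*N+[0,y,0]))) for y in(-.033,.033) for s in(1,-1)])
```

```text
0.008 [array([327.3, 237.2]), array([323. , 236.1]), array([319.1, 219.9]), array([315. , 218.8])]
0.0108 [array([328.7, 237.1]), array([324.4, 236. ]), array([320.4, 219.7]), array([316.3, 218.6])]
0.014 [array([330.2, 236.8]), array([325.9, 235.8]), array([321.9, 219.5]), array([317.7, 218.4])]
```

```bash
python3 -m creep '0 0 0 0 0.06; -0.0036 0.0009 -0.008 0 0.06; -0.0036 0.0009 -0.008 0 0.06; -0.0036 0.0009 -0.008 0 0.06; 0 0 0 0 0.06' 9;  python3 -m creep '-0.0036 0.0009 -0.008 0 0.06; -0.0036 0.0009 -0.008 0 0.06; 0 0 0 0 0.06'
python3 - <<'E'
from h import *
np.set_printoptions(precision=4,suppress=True)
t=get_obs()["tool_pos"]; print(rk(t))
im=cams.read_camera("scene")[:,:,::-1][170:290,260:390].copy();cv2.imwrite("pics/s8.png",cv2.resize(im,None,fx=5,fy=5,interpolation=cv2.INTER_CUBIC))
E
```

```text
time_s: 9.3
tool_pos: [0.585, 0.0208, 0.139]
tool_rot: [-180.0, -0.1, 166.2]
force: [-0.1, -0.2, -1.2]
grip_width: 0.0658
grasp_force: 9.0
time_s: 9.68
tool_pos: [0.5778, 0.0227, 0.1231]
tool_rot: [-180.0, -0.1, 166.2]
force: [-0.7, -0.4, -0.7]
grip_width: 0.0654
grasp_force: 9.0
[ 0.0322 -0.0018  0.1231]
```

```bash
python3 -m creep '-0.0036 0.0009 -0.008 0 0.06; -0.0027 0.0007 -0.006 0 0.06; 0 0 0 0 0.06';  python3 -m creep '-0.0014 0.0003 -0.003 0 0.06; -0.0014 0.0003 -0.003 0 0.06; 0 0 0 0 0.06'
```

```text
time_s: 10.1
tool_pos: [0.5717, 0.0242, 0.1093]
tool_rot: [-180.0, -0.1, 166.2]
force: [-0.9, 0.9, -1.8]
grip_width: 0.066
grasp_force: 9.0
time_s: 10.48
tool_pos: [0.5695, 0.0248, 0.104]
tool_rot: [180.0, -0.0, 166.2]
force: [-1.6, 1.0, -0.8]
grip_width: 0.0659
grasp_force: 9.0
```

```bash
python3 -m creep '-0.0009 0.0002 -0.002 0 0.06; -0.0009 0.0002 -0.002 0 0.06; 0 0 0 0 0.06';  python3 -m creep '-0.0009 0.0002 -0.002 0 0.06; 0 0 0 0 0.06'
python3 - <<'E'
from h import *
np.set_printoptions(precision=4,suppress=True)
print(rk(get_obs()["tool_pos"]))
snap("scene","pics/s9.png",(260,170,390,290),5)
E
```

```text
time_s: 10.85
tool_pos: [0.5701, 0.0247, 0.1026]
tool_rot: [179.9, 0.3, 166.2]
force: [-1.7, -0.1, 8.8]
grip_width: 0.0656
grasp_force: 9.0
time_s: 11.1
tool_pos: [0.5695, 0.025, 0.1004]
tool_rot: [179.9, 0.3, 166.2]
force: [-0.1, 0.4, 5.1]
grip_width: 0.0658
grasp_force: 9.0
[ 0.0236 -0.0016  0.1004]
```

View pics/s9.png

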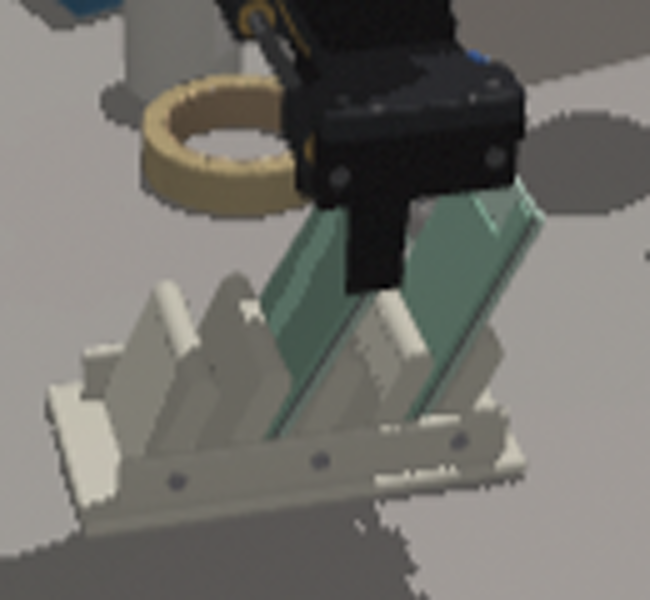

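Cassette_1 is home in slot 2: contact came at tip z 0.102, where I predicted it. It is also two pitches in front of cassette_3 in the picture. I release it, rise and go to cassette_2; the picture budget is used up, so numbers only from here.

```bash
python3 -m creep '0 0 0 0 0.06; 0 0 0 0 0.087; 0 0 0 0 0.087; 0 0 0 0 0.087; 0 0 0 0 0.087; 0 0 0.02 0 0.087; 0 0 0.04 0 0.087; 0 0 0.04 0 0.087'; python3 -m creep '-0.006 -0.014 0.01 -10 0.087; -0.012 -0.028 0 -10.3 0.087; -0.012 -0.029 0 -10.3 0.087; -0.012 -0.029 0 -10.3 0.087; -0.012 -0.029 0 -10.3 0.087; -0.012 -0.029 0 -10.3 0.087; -0.012 -0.029 0 -10.3 0.087; -0.012 -0.029 0 -10.3 0.087'; python3 -m creep '-0.012 -0.029 0 -10 0.087; -0.014 -0.029 0 -9.9 0.087; 0 0 0 0 0.087'
python3 - <<'E'
from h import *
np.set_printoptions(precision=4,suppress=True)
print(get_obs()["qpos"])
for cam in("top","scene"):
    cams.read_camera(cam)
    for d in finder.masks_of("cassette_1",cam):
        p=np.argwhere(d["mask"])[:,::-1].astype(np.float32)
        if len(p)<5: continue
        w=np.array([at(cam,x,.01)[:2] for x in p],np.float32)
        r=cv2.minAreaRect(w*1000); print(cam,round(d["p"],2),d["xy"],"rect",np.round(r[0],1),np.round(r[1],1),round(r[2],1),"bbox",p.min(0),p.max(0))
E
```

```text
time_s: 12.15
tool_pos: [0.5668, 0.0252, 0.1989]
tool_rot: [-180.0, -0.0, 166.2]
force: [0.7, -1.0, 0.4]
grip_width: 0.087
grasp_force: 0.0
time_s: 13.15
tool_pos: [0.4765, -0.1916, 0.2082]
tool_rot: [180.0, -0.0, 83.8]
force: [0.1, 0.6, 0.8]
grip_width: 0.0871
grasp_force: 0.0
time_s: 13.52
tool_pos: [0.4495, -0.2515, 0.2083]
tool_rot: [180.0, 0.0, 63.9]
force: [-0.2, 0.1, 0.6]
grip_width: 0.0872
grasp_force: 0.0
[-17.3354   1.746   44.8956 104.6333  -1.2527  74.1003   1.7684]
top 0.97 [213.7, 330.7] rect [299.2 295.3] [119.5  68.6] 28.5 bbox [191. 306.] [232. 358.]
top 0.68 [317.1, 220.3] rect [582.1  28.3] [73.2 64. ] 77.5 bbox [306. 207.] [335. 235.]
top 0.66 [325.4, 198.5] rect [641.2  14.4] [69.1 65. ] 80.1 bbox [311. 185.] [340. 212.]
top 0.54 [424.6, 267.4] rect [ 459.4 -237.4] [14.4 64. ] 62.7 bbox [418. 258.] [432. 280.]
scene 0.72 [172.3, 225.3] rect [298.1 287.5] [123.6  79.9] 29.3 bbox [143. 208.] [199. 240.]
scene 0.57 [350.1, 388.4] rect [ 431.9 -289.6] [124.3  66.4] 64.0 bbox [326. 354.] [375. 422.]
scene 0.49 [328.0, 223.8] rect [612.1 108.5] [106.   39.7] 40.8 bbox [322. 218.] [340. 242.]
```

```bash
python3 -m creep '0.0035 0.0025 -0.05 0.2 0.087; 0 0 -0.055 0 0.087; 0 0 -0.05 0 0.087; 0 0 -0.03 0 0.087; 0 0 -0.013 0 0.087; 0 0 0 0 0.087'; python3 -m creep '0 0 -0.005 0 0.087; 0 0 -0.002 0 0.087; 0 0 0 0 0.06; 0 0 0 0 0.06; 0 0 0 0 0.06; 0 0 0 0 0.06' 4
```

```text
time_s: 14.48
tool_pos: [0.4547, -0.2456, 0.0098]
tool_rot: [-179.9, 0.0, 64.5]
force: [0.3, -0.3, 0.4]
grip_width: 0.0868
grasp_force: 0.0
time_s: 15.22
tool_pos: [0.4546, -0.2462, 0.0033]
tool_rot: [180.0, -0.0, 64.4]
force: [-0.5, 1.1, 1.5]
grip_width: 0.0663
grasp_force: 4.0
```

```bash
python3 -m creep '-0.0007 -0.0014 0.0137 0 0.06; -0.0014 -0.003 0.0133 0 0.06; -0.0022 -0.0045 0.0128 0 0.06; -0.0029 -0.006 0.012 0 0.06; -0.0035 -0.0073 0.0111 0 0.06; -0.0041 -0.0087 0.0099 0 0.06; 0 0 0 0 0.06'; python3 -m creep '-0.003 -0.0063 0.0058 0 0.06; -0.0033 -0.0069 0.0053 0 0.06; -0.0034 -0.0071 0.0045 0 0.06; -0.0036 -0.0076 0.0039 0 0.06; 0 0 0 0 0.06; 0 0 0 0 0.06';  python3 -m creep '0 0 0 0 0.06; 0 0 0 0 0.06; 0 0 0.02 0 0.06; 0 0 0 0 0.06' 15
python3 - <<'E'
from h import *
np.set_printoptions(precision=4,suppress=True)
t=get_obs()["tool_pos"];print(t)
u=np.array([.432,.902,0]);v=np.array([-.902,.432,0]);im=cams.read_camera("scene")
for deg in(15,25,35):
    a=np.radians(deg);f=t+[0,0,.002]-.105*(np.sin(a)*u+[0,0,np.cos(a)]);print(deg,[np.round(proj("scene",f+s*.033*v),1) for s in(-1,1)])
for d in finder.masks_of("cassette_2","scene"):
    p=np.argwhere(d["mask"])[:,::-1]
    if len(p)>5 and p[:,1].max()>260: print(round(d["p"],2),d["xy"],cv2.boxPoints(cv2.minAreaRect(p.astype(np.float32))), "low",p[p[:,1].argmax()],"left",p[p[:,0].argmin()],"right",p[p[:,0].argmax()])
for d in finder.tip_of("cassette_2_foot","scene"): print(d)
E
```

```text
time_s: 16.1
tool_pos: [0.4398, -0.2786, 0.0768]
tool_rot: [179.9, 0.0, 64.3]
force: [-0.2, -0.8, -0.7]
grip_width: 0.0662
grasp_force: 4.0
time_s: 16.85
tool_pos: [0.4267, -0.3049, 0.0954]
tool_rot: [180.0, -0.0, 64.4]
force: [-0.3, 1.1, 1.6]
grip_width: 0.0656
grasp_force: 4.0
time_s: 17.35
tool_pos: [0.427, -0.3056, 0.116]
tool_rot: [179.9, 0.0, 64.4]
force: [-0.7, -0.2, -1.7]
grip_width: 0.0662
grasp_force: 15.0
[ 0.427  -0.3056  0.116 ]
15 [array([376.2, 407.7]), array([331. , 408.9])]
25 [array([378.4, 415.7]), array([332., 417.])]
35 [array([380.8, 422.1]), array([333. , 423.4])]
0.94 [355.3, 378.2] [[333. 334.]
 [380. 334.]
 [380. 419.]
 [333. 419.]] low [335 419] left [333 354] right [380 338]
{'xy': [355.7, 413.4], 'p': 0.86}
```

```bash
python3 -m creep '0 0 0.05 0 0.06; 0.009 0.02 0.02 -9.8 0.06; 0.019 0.044 0.02 -9.8 0.06; 0.019 0.044 0.019 -9.8 0.06; 0.019 0.044 0 -9.8 0.06; 0.019 0.044 0 -9.8 0.06; 0.019 0.044 0 -9.8 0.06; 0.019 0.044 0 -9.8 0.06';  python3 -m creep '0.0188 0.0455 0 -9.6 0.06; 0 0 0 0 0.06; 0 0 0 0 0.06'
python3 - <<'E'
from h import *
np.set_printoptions(precision=4,suppress=True)
o=get_obs();print(rk(o["tool_pos"]),o["tool_rot"],o["qpos"])
E
```

```text
time_s: 18.5
tool_pos: [0.5483, -0.0229, 0.2219]
tool_rot: [180.0, 0.1, -3.8]
force: [0.4, -1.2, -0.6]
grip_width: 0.0658
grasp_force: 15.0
time_s: 18.88
tool_pos: [0.5665, 0.0205, 0.2218]
tool_rot: [179.9, 0.1, -13.0]
force: [0.1, -0.8, -0.9]
grip_width: 0.0659
grasp_force: 15.0
[ 0.0218 -0.0066  0.2218] [179.8891   0.0808 -13.0099] [ -35.797     9.0008   34.6705   96.3852   -5.1648   76.3525 -103.2366]
```

```bash
python3 -m creep '0.0038 0.0043 -0.015 -0.8 0.06; 0 0 -0.02 0 0.06; 0 0 -0.018 0 0.06; 0 0 0 0 0.06; 0 0 0 0 0.06'
python3 - <<'E'
from h import *
np.set_printoptions(precision=4,suppress=True)
o=get_obs();g=rk(o["tool_pos"]);print(g,o["tool_rot"]);im=cams.read_camera("scene")
for a,x in((24,.003),(24,0),(24,-.003)):
    r=np.radians(a);N=np.array([np.cos(r),0,-np.sin(r)]);f=np.array([-.0192+x,g[1],.076]);print(x,"foot",np.round(proj("scene",wd(*f)),1),[np.round(proj("scene",wd(*(f+s*.005*N+[0,y,0]))),1) for y in(-.033,.033) for s in(1,-1)])
for d in finder.masks_of("cassette_2","scene"):
    p=np.argwhere(d["mask"])[:,::-1]
    if len(p)>5: print(round(d["p"],2),d["xy"],"low",p[p[:,1].argmax()],"left",p[p[:,0].argmin()],"right",p[p[:,0].argmax()],"top",p[p[:,1].argmin()],len(p))
    if len(p)>5 and 290<d["xy"][0]<340 and d["xy"][1]<240: cv2.imwrite("pics/mk.png",d["mask"]*255); print([ (r,np.where(d["mask"][r])[0][[0,-1]]) for r in range(200,240,3) if d["mask"][r].any()])
for d in finder.tip_of("cassette_2_foot","scene"): print(d)
# reference: green pixels near the held foot
g=im.astype(int);m=(g[...,1]-g[...,0]>12)&(g[...,1]>g[...,2]-3)
for r in range(205,246,3):
    c=np.where(m[r,285:330])[0]+285
    if len(c): print(r,c[0],c[-1],len(c))
E
```

```text
time_s: 19.5
tool_pos: [0.5711, 0.0251, 0.1702]
tool_rot: [-180.0, -0.0, -13.9]
force: [1.3, -0.4, -0.4]
grip_width: 0.0657
grasp_force: 15.0
[ 0.0252 -0.001   0.1702] [-179.988    -0.0373  -13.8926]
0.003 foot [309.5 229. ] [array([315.6, 238.6]), array([311.2, 237.5]), array([308. , 221.1]), array([303.8, 220. ])]
0 foot [308.1 229.2] [array([314.1, 238.8]), array([309.7, 237.7]), array([306.6, 221.3]), array([302.4, 220.2])]
-0.003 foot [306.7 229.4] [array([312.7, 239. ]), array([308.2, 237.9]), array([305.2, 221.4]), array([301. , 220.3])]
0.89 [325.3, 231.0] low [314 257] left [313 256] right [340 218] top [333 207] 537
[(209, array([332, 335])), (212, array([330, 337])), (215, array([328, 339])), (218, array([326, 340])), (221, array([324, 338])), (224, array([323, 337])), (227, array([321, 335])), (230, array([319, 333])), (233, array([317, 331])), (236, array([316, 330])), (239, array([316, 328]))]
0.88 [320.3, 209.7] low [311 237] left [303 219] right [336 198] top [329 176] 904
[(200, array([315, 336])), (203, array([313, 334])), (206, array([311, 332])), (209, array([309, 331])), (212, array([308, 329])), (215, array([306, 327])), (218, array([304, 325])), (221, array([303, 323])), (224, array([305, 321])), (227, array([306, 320])), (230, array([307, 318])), (233, array([309, 317])), (236, array([310, 315]))]
0.79 [172.0, 224.4] low [160 241] left [143 229] right [199 216] top [180 208] 931
0.64 [353.1, 223.3] low [342 252] left [339 225] right [366 212] top [355 198] 753
{'xy': [305.1, 228.2], 'p': 0.83}
205 312 329 18
208 310 328 19
211 308 326 19
214 307 325 19
217 305 329 22
220 303 329 24
223 304 329 23
226 306 329 22
229 307 329 20
232 308 329 19
235 309 327 16
238 316 325 10
241 317 323 7
244 318 321 4[ WARN:0@2.093] global loadsave.cpp:1063 imwrite_ Unsupported depth image for selected encoder is fallbacked to CV_8U.
```

```bash
python3 -m creep '0 0 0 0 0.06; -0.0036 0.0009 -0.008 0 0.06; -0.0036 0.0009 -0.008 0 0.06; -0.0036 0.0009 -0.008 0 0.06; 0 0 0 0 0.06' 9;  python3 -m creep '-0.0036 0.0009 -0.008 0 0.06; -0.0036 0.0009 -0.008 0 0.06; 0 0 0 0 0.06'
```

```text
time_s: 20.27
tool_pos: [0.5589, 0.0283, 0.1448]
tool_rot: [180.0, 0.1, -13.8]
force: [-1.0, -0.3, -2.3]
grip_width: 0.0658
grasp_force: 9.0
time_s: 20.65
tool_pos: [0.5518, 0.0301, 0.1289]
tool_rot: [180.0, 0.1, -13.8]
force: [0.0, 0.8, -1.5]
grip_width: 0.0658
grasp_force: 9.0
```

```bash
python3 -m creep '-0.0036 0.0009 -0.008 0 0.06; -0.0027 0.0007 -0.006 0 0.06; 0 0 0 0 0.06';  python3 -m creep '-0.0014 0.0003 -0.003 0 0.06; -0.0014 0.0003 -0.003 0 0.06; 0 0 0 0 0.06'; python3 -m creep '-0.0009 0.0002 -0.002 0 0.06; -0.0009 0.0002 -0.002 0 0.06; 0 0 0 0 0.06'
```

```text
time_s: 21.02
tool_pos: [0.5457, 0.0317, 0.1151]
tool_rot: [180.0, 0.1, -13.8]
force: [-0.2, 0.0, -1.0]
grip_width: 0.0659
grasp_force: 9.0
time_s: 21.4
tool_pos: [0.5433, 0.0322, 0.1096]
tool_rot: [180.0, 0.0, -13.9]
force: [-1.4, 0.2, -0.5]
grip_width: 0.0658
grasp_force: 9.0
time_s: 21.78
tool_pos: [0.5432, 0.0324, 0.1077]
tool_rot: [-179.9, -0.2, -13.9]
force: [-1.5, -0.5, 8.5]
grip_width: 0.0655
grasp_force: 9.0
```

```bash
python3 -m creep '-0.0009 0.0002 -0.002 0 0.06; 0 0 0 0 0.06; 0 0 0 0 0.06'
python3 - <<'E'
from h import *
print(rk(get_obs()["tool_pos"]));
for cam in ("scene","top"):
  im=cams.read_camera(cam)
  for d in finder.masks_of("cassette_2",cam):
    p=np.argwhere(d["mask"])[:,::-1]
    if len(p)>5 and 285<d["xy"][0]<370: print(cam,round(d["p"],2),d["xy"],"low",p[p[:,1].argmax()],"left",p[p[:,0].argmin()],"right",p[p[:,0].argmax()],"top",p[p[:,1].argmin()],len(p),[(r,*np.where(d["mask"][r])[0][[0,-1]]) for r in range(205,262,4) if d["mask"][r].any()])
E
```

```text
time_s: 22.15
tool_pos: [0.5435, 0.0324, 0.1065]
tool_rot: [-179.9, -0.3, -13.9]
force: [-1.7, -0.6, 10.8]
grip_width: 0.0659
grasp_force: 9.0
[-0.00337598 -0.00055337  0.10646491]
scene 0.6 [353.8, 221.0] low [343 251] left [341 225] right [366 211] top [356 198] 663 [(205, np.int64(351), np.int64(362)), (209, np.int64(349), np.int64(364)), (213, np.int64(347), np.int64(366)), (217, np.int64(345), np.int64(365)), (221, np.int64(344), np.int64(363)), (225, np.int64(341), np.int64(360)), (229, np.int64(342), np.int64(358)), (233, np.int64(344), np.int64(354)), (237, np.int64(346), np.int64(352)), (241, np.int64(347), np.int64(350)), (245, np.int64(345), np.int64(349)), (249, np.int64(343), np.int64(347))]
scene 0.59 [307.9, 231.0] low [301 257] left [298 231] right [320 227] top [312 210] 555 [(213, np.int64(309), np.int64(315)), (217, np.int64(306), np.int64(315)), (221, np.int64(303), np.int64(315)), (225, np.int64(301), np.int64(316)), (229, np.int64(299), np.int64(320)), (233, np.int64(299), np.int64(318)), (237, np.int64(300), np.int64(316)), (241, np.int64(302), np.int64(313)), (245, np.int64(303), np.int64(311)), (249, np.int64(304), np.int64(308)), (253, np.int64(302), np.int64(305)), (257, np.int64(301), np.int64(301))]
scene 0.55 [327.0, 230.8] low [314 257] left [313 255] right [339 215] top [333 208] 503 [(209, np.int64(329), np.int64(335)), (213, np.int64(328), np.int64(338)), (217, np.int64(327), np.int64(339)), (221, np.int64(327), np.int64(338)), (225, np.int64(326), np.int64(336)), (229, np.int64(321), np.int64(333)), (233, np.int64(318), np.int64(330)), (237, np.int64(316), np.int64(328)), (241, np.int64(316), np.int64(327)), (245, np.int64(318), np.int64(325)), (249, np.int64(317), np.int64(322)), (253, np.int64(314), np.int64(319)), (257, np.int64(314), np.int64(316))]
```

```bash
python3 -m creep '0 0 0 0 0.06; 0 0 0 0 0.06; 0 0 0 0 0.087; 0 0 0 0 0.087; 0 0 0 0 0.087; 0 0 0 0 0.087'
python3 - <<'E'
from h import *
cams.read_camera("scene")
for d in finder.masks_of("cassette_2","scene"):
    p=np.argwhere(d["mask"])[:,::-1]
    if 285<d["xy"][0]<325: print(d["xy"],"left",p[p[:,0].argmin()],"right",p[p[:,0].argmax()],[(r,*np.where(d["mask"][r])[0][[0,-1]]) for r in range(209,258,8) if d["mask"][r].any()])
E
python3 -m creep '0 0 0.02 0 0.087; 0 0 0.04 0 0.087; 0 0 0.05 0 0.087; -0.02 -0.05 0 0 0.087; -0.02 -0.06 0 0 0.087; -0.02 -0.06 0 0 0.087; -0.02 -0.06 0 0 0.087; 0 0 0 0 0.087'
python3 - <<'E'
from h import *
for cam in ("scene","top"):
  cams.read_camera(cam)
  for d in finder.masks_of("cassette_2",cam):
    p=np.argwhere(d["mask"])[:,::-1]
    if len(p)>5 and 285<d["xy"][0]<370: 
        w=np.array([at(cam,x,.01)[:2] for x in p],np.float32);r=cv2.minAreaRect(w*1000)
        print(cam,round(d["p"],2),d["xy"],np.round(r[0],1),np.round(r[1],1),round(r[2],1),"low",p[p[:,1].argmax()],"right",p[p[:,0].argmax()],"top",p[p[:,1].argmin()],len(p))
a=np.radians(25);L=np.array([np.sin(a),0,np.cos(a)]);N=np.array([np.cos(a),0,-np.sin(a)])
for sx in(-.0495,-.0195,.0405):
    f=np.array([sx+.002,-.001,.0122]);print("model top corner near/far (back),front",[np.round(proj("scene",wd(*(f+.12*L+s*.005*N+[0,y,0]))),1) for y in(-.033,.033) for s in(1,-1)])
E
```

```text
time_s: 23.1
tool_pos: [0.5408, 0.0328, 0.1036]
tool_rot: [180.0, 0.0, -13.9]
force: [0.6, -0.0, -0.4]
grip_width: 0.0857
grasp_force: 0.0
[307.4, 229.4] left [298 230] right [317 232] [(217, np.int64(306), np.int64(315)), (225, np.int64(301), np.int64(315)), (233, np.int64(298), np.int64(317)), (241, np.int64(302), np.int64(313)), (249, np.int64(304), np.int64(307)), (257, np.int64(299), np.int64(303))]
time_s: 24.2
tool_pos: [0.4593, -0.2009, 0.2144]
tool_rot: [180.0, -0.1, -14.5]
force: [0.6, -0.5, -0.4]
grip_width: 0.087
grasp_force: 0.0
scene 0.85 [311.2, 227.2] [578.4 124.6] [230.3  51.2] 46.0 low [299 258] right [325 217] top [314 203] 789
scene 0.57 [322.1, 239.0] [601.8  95.7] [180.5  31. ] 52.4 low [315 255] right [331 232] top [324 211] 246
top 0.91 [325.3, 200.3] [642.7  14.7] [74.4 64.7] 76.6 low [332 212] right [341 191] top [314 184] 674
top 0.8 [320.8, 214.4] [596.6  24.4] [74.8 35.5] 71.5 low [332 226] right [335 213] top [310 207] 357
top 0.68 [315.0, 234.8] [550.8  36.7] [73.3 60.3] 76.1 low [325 247] right [331 225] top [306 219] 642
model top corner near/far (back),front [array([325.6, 218.5]), array([321.1, 217.2]), array([317.2, 201.7]), array([313. , 200.4])]
model top corner near/far (back),front [array([340.3, 216.7]), array([336. , 215.4]), array([331.2, 200.1]), array([327.1, 198.8])]
model top corner near/far (back),front [array([369.2, 213.1]), array([365. , 211.8]), array([358.6, 196.9]), array([354.7, 195.6])]
```

Run:
```python
from cell import ticket
print(ticket.sign_off())
```

```text
the job is handed in; nothing more can be done
None
```

Cassette_1 stands in slot 2 and cassette_2 in slot 1, both notched end up, on the slot floor as far as force readings and camera masks show, and released; I handed the job in at about 24 s, and the judge returned no verdict.

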